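# Sweep the line nuts off the board into the pan

## Task

Clear the cutting board: with your closed fingertips, sweep the three loose brass nuts along the board and off its end, so that all three drop into the plain, undivided metal pan that stands against it. Only push the nuts, do not pick them up or lift them, and put none in the divided cutlery pan at the other end. Leave the glass jar standing on the board, the card terminal and the straw cup where they are.

Things in the scene. Friction and masses are not known exactly. Their poses are not given: they have to be found in the camera images.
- nut_a_center (a point): centre (half-way up) of a loose brass hex nut: 36 mm across flats, 42 mm across corners, 16 mm high, with a 17 mm dark bore, about 90 g, lying flat on the board (centre 63 mm above the counter at the start); three such nuts, all alike; z axis up at the start
- nut_b_center (a point): centre (half-way up) of a loose brass hex nut: 36 mm across flats, 42 mm across corners, 16 mm high, with a 17 mm dark bore, about 90 g, lying flat on the board (centre 63 mm above the counter at the start); three such nuts, all alike; z axis up at the start
- nut_c_center (a point): centre (half-way up) of a loose brass hex nut: 36 mm across flats, 42 mm across corners, 16 mm high, with a 17 mm dark bore, about 90 g, lying flat on the board (centre 63 mm above the counter at the start); three such nuts, all alike; z axis up at the start
- board: thick white plastic cutting board, fixed, 300 mm (its x) by 360 mm (its y) by 55 mm high; origin at the centre of its underside on the counter, its flat top 55 mm above; its turn about the vertical differs from start to start. A pan stands against each of its two ends (+y and -y), either way round
- pan: the plain open metal pan without dividers, empty, fixed, long side against one end of the board (2 mm gap) with the same turn as the board: 280 mm (its x) by 110 mm (its y) by 50 mm high, so its rim is 5 mm below the board's top; walls and floor 3 mm thick; origin at the centre of its underside, 237 mm from the board's origin along the board's +y or -y axis
- cutlery_pan: a fixed pan of the same outer size and height at the other end of the board, parted by two dividers into three compartments that hold teaspoons and small forks; not for the nuts; origin at the centre of its underside, 237 mm from the board's origin
- jar: small glass jar with a steel lid, 44 mm in diameter, 55 mm high, about 120 g, standing loose on the board near its +x edge; origin at the centre of its underside; leave it alone
- terminal: grey card terminal lying loose on the counter, 170 by 80 mm, 32 mm high, right of the board; origin at the centre of its underside; leave it alone
- straw_cup: steel cup with straws, 90 mm in diameter, 110 mm high (straws reach 168 mm), standing loose on the counter left of the board; origin at the centre of its underside; leave it alone
- nut_a: the same nut as the point of this name; origin at the centre of its underside
- nut_b: the same nut as the point of this name; origin at the centre of its underside
- nut_c: the same nut as the point of this name; origin at the centre of its underside

How it is judged:
By the outcome, as a careful person would: the job done as asked, in the order asked, and still so for the second after the job is handed in, with the robot touching nothing.
It also fails if it takes over 72 s, if anything falls off the work surface, if the arm or the gripper's body presses on something with over 40 N, if the wrist force passes 120 N, or if a joint passes its speed limit or range.

## Robot

A 7-joint arm with a two-finger parallel gripper is mounted at the origin on the work surface. World frame = base frame: x ahead of the robot, y to its left, z up, the work surface at z = 0. Lengths are in m, angles in degrees, forces in N, time in s.
With the tool pointing down it reaches from about 0.425 to 0.875 m from the base axis. Payload 4.7 kg.
Tool frame: the origin (TCP) lies midway between the tips of the shut fingers; the grasp point (between the pads) lies 19 mm behind it; z points along the fingers, x is the direction in which the jaws open and shut, and the axes are right-handed (so a half turn about z gives the same grasp; the last joint's range is limited). The gripper opens to 87 mm and grips with 3 to 60 N. Pads are 19 mm wide; open, the fingers measure 117 mm over their backs; the gripper's body (75 mm by 190 mm) begins 51 mm behind the grasp point.
Start: joints at [65.839, 18.392, -4.016, 83.108, 1.295, 78.541, -3.26], TCP at [0.274, -0.589, 0.223] pointing down, gripper open.
Joint ranges: [-163.93, 163.93], [-17.29, 119.83], [-79.2, 71.16], [3.27, 140.29], [-89.18, 269.18], [5.43, 117.66], [-154.24, 154.24]. Speed limits (degrees/s): [147.25, 147.25, 180, 180, 180, 180, 180].

## Interface

Orientations are given as [roll, pitch, yaw] about the fixed x, y, z axes, in that order (R = Rz(yaw) Ry(pitch) Rx(roll)).
In Python, from cell import telemetry, optics, env gives the robot as it stands.
- The arm moves only by the tool arm_command, never from a script. Its arguments are lists of equal length, an entry for each row: "translation": the shift along the tool's x, y, z in cm, a list of three; "twist": the turn about the tool's z in degrees. In form: {"translation": [[x, y, z], ...], "twist": [twist, ...]}. A call has 1 to 10 rows; each row shifts and turns the pose as measured when the row begins, along the tool's axes as they then stand; what a row does not reach is not made up. A row lasts 1/8 s, in which the tool goes at most 62.5 mm and 10.7 degrees, less where a joint would pass 70% of its speed; a pose out of reach is approached as far as the arm can. A call is refused whole if a number of a shift passes 6.25 or a number of a turn 10.7, either way. A call with a gripper value outside its range is refused whole. "grip" is the opening in per cent of the stroke, from 0 (shut) to 100 (fully open), set as the call begins (left out, the last holds). The fingers move at their own pace and stop on an object; "force" is the grip in N (left out, the last holds). Time passes only in rows, so rows that do not move let the fingers close. It gives the time, the measured TCP pose, the force and the opening at its end, in the units of the state.
- telemetry.get_obs(): the state, without advancing time (a new reading comes with each control period).
- optics.read_camera(name): name is "side" or "top" or "wrist"; returns a dict with "img" (400x640x3 uint8, blue, green, red), "fx", "fy", "cx", "cy" (pixels), "dist" ([k1, k2, p1, p2, k3] as OpenCV has them; the pictures are not rectified), "extrinsics" (4x4, takes a point from camera to world coordinates); the wrist camera has in their place "hand_eye" (4x4, takes a point from camera to tool coordinates, whose origin is the TCP and whose axes are the tool frame's). Camera axes: x right, y up, looking along -z (the intrinsics and any distortion apply to the point x, -y, -z); pixel columns grow to the right and rows downward; lengths in m; the calibration is good to about 2 mm. A picture is of the moment at which its call begins: read the wrist's pose just before it. There is no depth.
- env.sign_off(): hands the job in, once; it reports no verdict.
The state is a dict: "time_s": time; "qpos": joint angles; "joint_velocities": joint speeds; "effort": joint torques, N m; "tool_pos": TCP position; "tool_rot": TCP orientation; "force": force on the tool from outside, world axes, zero at the start; "wrist_torque": the same for the moment, N m; "grip_width": finger opening in m.
Only numpy, scipy, OpenCV 4.12 (cv2) and the standard library are available. Lean on these libraries where they do the work, as an engineer would, in place of code of your own. Each camera call takes 0.05 s, during which the arm holds its last target. There are 200 camera calls.

## Working session

There is one attempt and no reset: what is moved stays moved. The work goes in short steps, Python scripts to look and compute and a tool call to move; the robot and the scene stay as the last step left them, time stands still between calls to the robot, and variables do not carry over. Pictures are saved under pics/ and viewed, about 8 in all and at most 12, crops included, and the job is handed in when it is done.

Besides the shell and the picture viewer there is one more tool, called after "Request:" as name(argument=value, ...), one argument or row to a line, values as JSON. arm_command: Moves the arm, as the interface text tells. Its arguments: {"type":"object","properties":{"translation":{"type":"array","items":{"type":"array","items":{"type":"number"}}},"twist":{"type":"array","items":{"type":"number"}},"grip":{"type":"number"},"force":{"type":"number"}},"required":["translation","twist"]}

```bash
mkdir -p pics; cat > h.py <<'E'
import numpy as np,cv2
from cell import telemetry,optics,env
from scipy.spatial.transform import Rotation as R
def cam(n):
    s=telemetry.get_obs(); c=optics.read_camera(n)
    if n=='wrist':
        T=np.eye(4);T[:3,:3]=R.from_euler('xyz',s['tool_rot'],degrees=True).as_matrix();T[:3,3]=s['tool_pos']
        c['extrinsics']=T@np.array(c['hand_eye'])
    return c
def K(c): return np.array([[c['fx'],0,c['cx']],[0,c['fy'],c['cy']],[0,0,1.]])
def ray(c,p):
    u=cv2.undistortPoints(np.array(p,float).reshape(-1,1,2),K(c),np.array(c['dist'],float)).reshape(-1,2)
    E=np.array(c['extrinsics']); d=np.c_[u[:,0],-u[:,1],-np.ones(len(u))]@E[:3,:3].T
    return E[:3,3],d
def onz(c,p,z):
    o,d=ray(c,p); return o+d*((z-o[2])/d[:,2])[:,None]
def proj(c,P):
    E=np.linalg.inv(np.array(c['extrinsics'])); q=np.atleast_2d(P)@E[:3,:3].T+E[:3,3]
    q=q*[1,-1,-1]; return cv2.projectPoints(q,np.zeros(3),np.zeros(3),K(c),np.array(c['dist'],float))[0].reshape(-1,2)
def tri(c1,p1,c2,p2):
    o1,d1=ray(c1,p1);o2,d2=ray(c2,p2);out=[]
    for a,b in zip(d1,d2):
        t=np.linalg.lstsq(np.c_[a,-b],o2-o1,rcond=None)[0]; A=o1+a*t[0];B=o2+b*t[1]
        out.append(np.r_[(A+B)/2,np.linalg.norm(A-B)])
    return np.array(out)
E
python3 - <<'E'
from h import *
import pickle
s=telemetry.get_obs();print(s)
for n in ['top','side']:
    c=cam(n);cv2.imwrite(f'pics/{n}0.png',c['img']);pickle.dump(c,open(n+'.pkl','wb'));print(n,np.round(c['extrinsics'],3),c['fx'])
E
```

```text
{'time_s': 0.0, 'qpos': array([65.83899751, 18.43994783, -4.01340435, 83.17387902,  1.29328664,
       78.54042151, -3.26024405]), 'joint_velocities': array([ 0.03160022,  0.09788332,  0.01902034, -0.02267315, -0.10715149,
       -0.03758098, -0.00753611]), 'effort': array([ 2.41714934e-04, -4.91285098e+01, -4.03567208e-01, -3.12526131e+01,
       -6.37806044e-02,  4.37191303e-02,  1.61109811e-04]), 'tool_pos': array([ 0.27409472, -0.58878242,  0.2214601 ]), 'tool_rot': array([ 1.79995326e+02,  1.09111884e-01, -6.50318795e+01]), 'force': array([-1.59922063, -0.22984784,  0.11313323]), 'wrist_torque': array([-0.02134191,  0.01001081, -0.00282113]), 'grip_width': 0.08659038237021312}
top [[-3.000e-03  9.900e-01 -1.410e-01  4.160e-01]
 [-1.000e+00 -1.000e-03  1.400e-02  2.300e-02]
 [ 1.400e-02  1.410e-01  9.900e-01  1.191e+00]
 [ 0.000e+00  0.000e+00  0.000e+00  1.000e+00]] 405.9477465050441
side [[-8.520e-01  3.560e-01 -3.850e-01  1.500e-02]
 [-5.240e-01 -5.770e-01  6.260e-01  9.080e-01]
 [ 1.000e-03  7.350e-01  6.780e-01  1.032e+00]
 [ 0.000e+00  0.000e+00  0.000e+00  1.000e+00]] 410.6203067047642
```

View pics/top0.png

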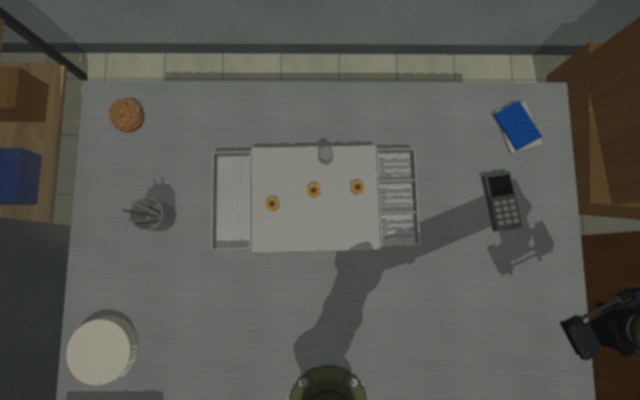

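View pics/side0.png

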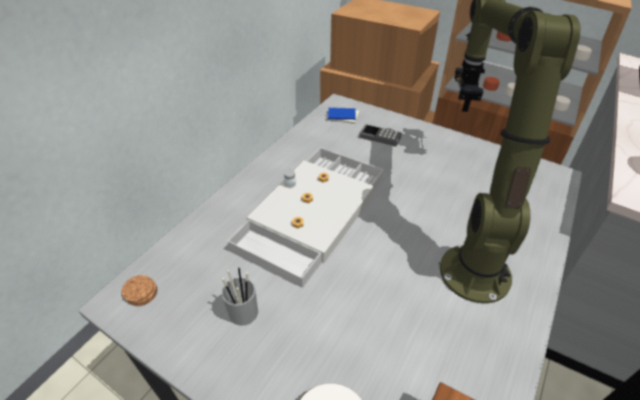

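The top view shows the plain pan on the image left (+y world, ~(232,200)) and the cutlery pan on the right (~(397,197)). The nuts are near (272,203), (313,190) and (357,187), the jar is at (325,152), and the straw cup is at (147,212). The side view agrees, with the nuts at (298,222), (307,198) and (323,177).

```bash
python3 - <<'E'
from h import *
import pickle
P={}
for n,g in [('top',[(272,203),(313,190),(357,187)]),('side',[(298,222),(307,198),(323,177)])]:
    c=pickle.load(open(n+'.pkl','rb'));hsv=cv2.cvtColor(c['img'],cv2.COLOR_BGR2HSV)
    m=((hsv[...,1]>110)&(hsv[...,0]>8)&(hsv[...,0]<35)).astype(np.uint8);L=[]
    for x,y in g:
        w=m[y-9:y+10,x-9:x+10];h=cv2.convexHull(cv2.findNonZero(w));M=cv2.moments(h)
        L.append((M['m10']/M['m00']+x-9,M['m01']/M['m00']+y-9))
    P[n]=(c,L);print(n,np.round(L,1))
print('tri',np.round(tri(*P['top'],*P['side']),4))
print('top z=.067',np.round(onz(*P['top'],.067),4));print('side',np.round(onz(*P['side'],.063),4))
c=P['top'][0]
print('board corners',np.round(onz(c,[(251,146),(376,145),(380,248),(252,252)],.055),3))
print('pan',np.round(onz(c,[(216,151),(213,247),(251,250)],.05),3))
print('jar lid/base',np.round(onz(c,[(325,145)],.055),3),np.round(onz(c,[(325,157)],.0),3),'cup',onz(c,[(147,212)],.0))
cv2.imwrite('pics/top1.png',cv2.resize(c['img'][130:265,200:430],None,fx=3.4,fy=3.4,interpolation=cv2.INTER_CUBIC))
E
```

```text
top [[271.8 203.3]
 [313.  189.7]
 [357.1 186.7]]
side [[297.5 222. ]
 [307.  197.4]
 [323.1 176.9]]
tri [[ 5.595e-01  1.556e-01  6.300e-02  1.000e-04]
 [ 5.976e-01  4.020e-02  6.260e-02  1.000e-03]
 [ 6.066e-01 -8.380e-02  6.260e-02  1.000e-04]]
top z=.067 [[ 0.559   0.1552  0.067 ]
 [ 0.5973  0.0404  0.067 ]
 [ 0.6058 -0.0834  0.067 ]]
side [[ 0.5594  0.1556  0.063 ]
 [ 0.5968  0.0404  0.063 ]
 [ 0.6064 -0.0834  0.063 ]]
board corners [[ 0.726  0.219  0.055]
 [ 0.73  -0.141  0.055]
 [ 0.435 -0.146  0.055]
 [ 0.425  0.209  0.055]]
pan [[0.713 0.32  0.05 ]
 [0.439 0.318 0.05 ]
 [0.43  0.213 0.05 ]]
jar lid/base [[0.73  0.006 0.055]] [[0.708 0.006 0.   ]] cup [[0.54204304 0.52803443 0.        ]]
```

View pics/top1.png

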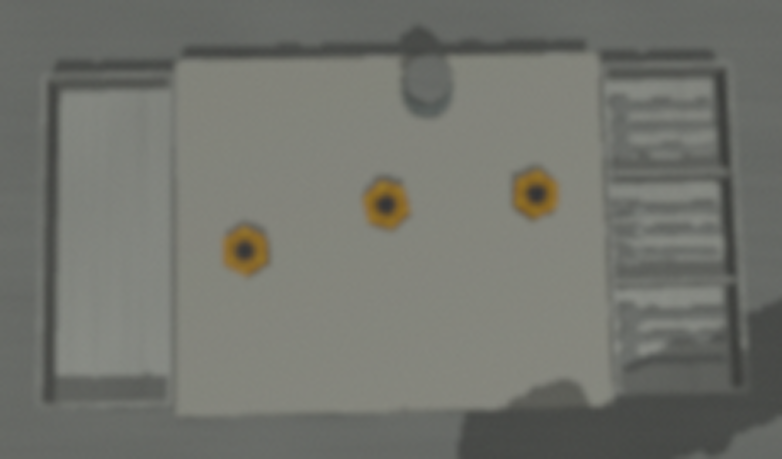

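Request:
arm_command(
  translation=[
    [0,0,0],
    [0,0,0],
    [0,0,0],
    [0,0,0],
    [0,0,0],
    [0,0,0],
    [0,0,0],
    [0,0,0],
  ],
  twist=[-9.3,-9.3,-9.3,-9.3,-9.3,-9.3,-9.3,0],
  grip=0,
)

```text
time_s: 1.1
tool_pos: [0.2728, -0.5863, 0.216]
tool_rot: [-179.4, 0.3, 2.1]
force: [-0.1, 0.1, -0.4]
grip_width: 0.0149
```

Request:
arm_command(
  translation=[
    [2,-5,0],
    [2,-5,0],
    [2,-5,0],
    [2,-5,0],
    [2,-5,0],
    [2,-5,0],
    [2,-5,0],
    [2,-5,0],
    [2,-5,0],
    [2,-5,0],
  ],
  twist=[0,0,0,0,0,0,0,0,0,0],
)

```text
time_s: 2.35
tool_pos: [0.4663, -0.0712, 0.2183]
tool_rot: [-179.5, 0.2, -0.5]
force: [0.3, 0.2, 0.3]
grip_width: 0.0002
```

Request:
arm_command(
  translation=[
    [2.3,-4.2,0],
    [2.3,-4.2,0],
    [2.3,-4.2,0],
    [2.2,-4.2,0],
    [0,0,0],
    [0,0,3],
    [0,0,3],
    [0,0,3],
    [0,0,0],
    [0,0,0],
  ],
  twist=[0,0,0,0,0,0,0,0,0,0],
)

```text
time_s: 3.6
tool_pos: [0.5613, 0.1021, 0.1279]
tool_rot: [-179.6, 0.2, -2.0]
force: [0.5, -0.4, 0.0]
grip_width: 0.0002
```

```bash
python3 - <<'E'
from h import *
s=telemetry.get_obs();print(s['tool_pos'],s['tool_rot'],s['force'],s['qpos'])
c=cam('wrist');cv2.imwrite('pics/w0.png',c['img'])
t=s['tool_pos'];print('tip',proj(c,t),'nut a,b',proj(c,[[.5595,.1556,.063],[.5976,.0402,.063]]))
E
```

```text
[0.56133133 0.10213166 0.12788576] [-1.79631025e+02  1.77558474e-01 -2.04162423e+00] [ 0.47999609 -0.39672469  0.03581411] [ 28.00119663  18.71642774 -47.92369827 100.05335893  14.45945773
  67.84552196 -25.97594327]
tip [[320.32008915 241.7331667 ]] nut a,b [[315.42722717 136.83259496]
 [366.37442718 274.63022809]]
```

View pics/w0.png

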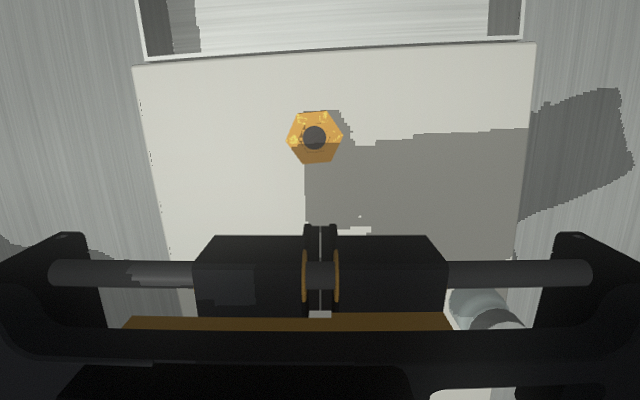

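The wrist view shows nut a at (315,136), as predicted, with a flat facing the fingers. I'll square up the tool and descend.

Request:
arm_command(
  translation=[
    [-0.2,0,2.5],
    [0,0,2.5],
    [0,0,1.2],
    [0,0,0],
    [0,0,0],
  ],
  twist=[-3,0,0,0,0],
)

```text
time_s: 4.28
tool_pos: [0.5643, 0.1019, 0.0714]
tool_rot: [-179.7, -0.5, 0.8]
force: [0.9, -0.2, -0.0]
grip_width: 0.0002
```

Request:
arm_command(
  translation=[
    [-0.5,0,0.5],
    [-0.1,0,0.5],
    [0,0,0],
    [0,0,0],
  ],
  twist=[0,0,0,0],
)

```text
time_s: 4.78
tool_pos: [0.5589, 0.1021, 0.0623]
tool_rot: [-179.7, -0.6, 0.8]
force: [0.3, 0.4, -0.2]
grip_width: 0.0005
```

Request:
arm_command(
  translation=[
    [0,-1,0.1],
    [0,-1,0],
    [0,-1,0],
    [0,-1,0],
    [0,-1,0],
    [0,-1,0],
    [0,0,0],
  ],
  twist=[0,0,0,0,0,0,0],
)

```text
time_s: 5.65
tool_pos: [0.5579, 0.168, 0.0618]
tool_rot: [-179.6, -0.7, 0.9]
force: [0.9, -0.3, -0.2]
grip_width: 0.0009
```

Request:
arm_command(
  translation=[
    [0,-1,0.1],
    [0,-1,0],
    [0,-1,0],
    [0,-1,0],
    [0,-1,0],
    [0,-1,0],
    [0,-1,0],
    [0,0,0],
    [0,0,0],
  ],
  twist=[0,0,0,0,0,0,0,0,0],
)

```text
time_s: 6.78
tool_pos: [0.5568, 0.2429, 0.0611]
tool_rot: [-179.6, -0.6, 0.9]
force: [-0.1, 0.3, -1.1]
grip_width: 0.0005
```

```bash
python3 - <<'E'
from h import *
c=cam('wrist')['img'];t=cam('top')['img'];
cv2.imwrite('pics/c1.png',np.vstack([c[:260],cv2.resize(t[130:265,200:430],(640,330))]))
E
```

```text
(no output)
```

View pics/c1.png

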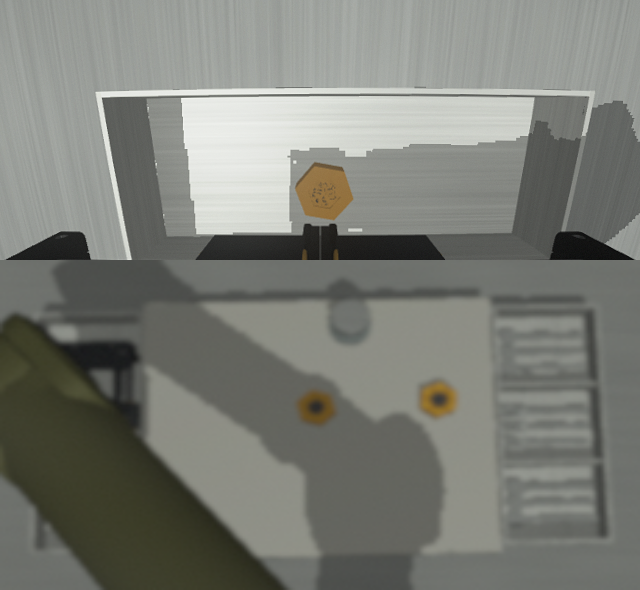

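The wrist view shows nut a lying in the plain pan at (324,192). In the top view nuts b and c and the jar haven't moved. Nut b is next.

Request:
arm_command(
  translation=[
    [0,0,-4],
    [0,0,-4],
    [0.7,4.2,0],
    [0.7,4.2,0],
    [0.7,4.2,0],
    [0.7,4.2,0],
    [0.7,4.2,0],
    [0.5,4,0],
    [0,0,0],
    [0,0,0],
  ],
  twist=[0,0,0,0,0,0,0,0,0,0],
)

```text
time_s: 8.12
tool_pos: [0.6007, -0.0198, 0.1432]
tool_rot: [-179.8, -0.7, 0.5]
force: [0.4, 0.7, -0.1]
grip_width: 0.0005
```

```bash
python3 - <<'E'
from h import *
c=cam('wrist')
hsv=cv2.cvtColor(c['img'],cv2.COLOR_BGR2HSV)
m=((hsv[...,1]>110)&(hsv[...,0]>8)&(hsv[...,0]<35)).astype(np.uint8);m[220:]=0
for k in cv2.findContours(m,0,2)[0]:
    h=cv2.convexHull(k)
    if cv2.contourArea(h)>200:
        M=cv2.moments(h);p=(M['m10']/M['m00'],M['m01']/M['m00']);print(p,onz(c,[p],.067))
        q=onz(c,cv2.approxPolyDP(h,4,True).reshape(-1,2),.071);print(np.round(q,4))
E
```

```text
(314.74050252980015, 125.80353314467027) [[0.5969049  0.04056448 0.067     ]]
[[0.6021 0.0595 0.071 ]
 [0.6158 0.0423 0.071 ]
 [0.6109 0.0258 0.071 ]
 [0.5919 0.0211 0.071 ]
 [0.5776 0.0354 0.071 ]
 [0.583  0.0551 0.071 ]]
```

Request:
arm_command(
  translation=[
    [-0.3,0,2.5],
    [-0.1,0,2.5],
    [0,0,1.5],
    [0,0,0],
    [0,0,0],
  ],
  twist=[0,0,0,0,0],
)

```text
time_s: 8.8
tool_pos: [0.5985, -0.0145, 0.0784]
tool_rot: [-179.8, -0.9, 1.0]
force: [0.6, 0.3, 0.3]
grip_width: 0.0002
```

Request:
arm_command(
  translation=[
    [-0.1,0,0.9],
    [0,0,0.7],
    [0,0,0],
    [0,0,0],
  ],
  twist=[0,0,0,0],
)

```text
time_s: 9.3
tool_pos: [0.5988, -0.0145, 0.0628]
tool_rot: [-179.8, -1.1, 1.0]
force: [0.6, -0.3, 0.0]
grip_width: 0.0003
```

Request:
arm_command(
  translation=[
    [-0.1,-1,0.1],
    [0,-1,0],
    [0,-1,0],
    [0,-1,0],
    [0,-1,0],
    [0,-1,0],
    [0,-1,0],
    [0,-1,0],
    [0,-1,0],
    [0,0,0],
  ],
  twist=[0,0,0,0,0,0,0,0,0,0],
)

```text
time_s: 10.55
tool_pos: [0.5961, 0.0834, 0.0626]
tool_rot: [-179.8, -1.1, 1.1]
force: [0.4, -0.3, 0.2]
grip_width: 0.0008
```

```bash
cat > nut.py <<'E'
from h import *
c=cam('wrist');print(telemetry.get_obs()['tool_pos'])
hsv=cv2.cvtColor(c['img'],cv2.COLOR_BGR2HSV)
m=((hsv[...,1]>110)&(hsv[...,0]>8)&(hsv[...,0]<35)).astype(np.uint8);m[230:]=0
for k in cv2.findContours(m,0,2)[0]:
    h=cv2.convexHull(k)
    if cv2.contourArea(h)>200:
        M=cv2.moments(h);p=(M['m10']/M['m00'],M['m01']/M['m00']);print(np.round(p),onz(c,[p],.067))
        q=onz(c,cv2.approxPolyDP(h,4,True).reshape(-1,2),.071);print(np.round(q,4).tolist())
E
python3 nut.py
```

```text
[0.5961772  0.08266794 0.06253485]
[328. 193.] [[0.59941228 0.11387459 0.067     ]]
[[0.6074, 0.1338, 0.071], [0.6198, 0.1138, 0.071], [0.6101, 0.0962, 0.071], [0.5896, 0.0954, 0.071], [0.5795, 0.1128, 0.071], [0.5897, 0.1335, 0.071]]
```

Request:
arm_command(
  translation=[
    [0,-1,0.1],
    [0,-1,0],
    [0,-1,0],
    [0,-1,0],
    [0,-1,0],
    [0,-1,0],
    [0,-1,0],
    [0,-1,0],
    [0,-1,0],
    [0,-1,0],
  ],
  twist=[0,0,0,0,0,0,0,0,0,0],
)

```text
time_s: 11.85
tool_pos: [0.5946, 0.1878, 0.0615]
tool_rot: [-179.9, -1.1, 0.9]
force: [-0.1, -0.7, 1.0]
grip_width: 0.0005
```

Request:
arm_command(
  translation=[
    [0,-1,0.1],
    [0,-1,0],
    [0,-1,0],
    [0,-1,0],
    [0,-1,0],
    [0,0,0],
    [0,0,0],
  ],
  twist=[0,0,0,0,0,0,0],
)

```text
time_s: 12.72
tool_pos: [0.5934, 0.2432, 0.0607]
tool_rot: [-179.8, -1.1, 1.0]
force: [-0.9, 0.1, -1.1]
grip_width: 0.0008
```

```bash
python3 nut.py; python3 - <<'E'
from h import *
cv2.imwrite('pics/w2.png',cam('wrist')['img'])
E
```

```text
[0.59333971 0.24324658 0.06069636]
[330. 194.] [[0.59763    0.27399498 0.067     ]]
[[0.612, 0.2763, 0.071], [0.6049, 0.2613, 0.071], [0.5911, 0.2606, 0.071], [0.5827, 0.2727, 0.071], [0.5897, 0.2885, 0.071], [0.6028, 0.2897, 0.071]]
[271. 191.] [[0.56683791 0.27529715 0.067     ]]
[[0.5767, 0.2894, 0.071], [0.5816, 0.2732, 0.071], [0.5722, 0.2615, 0.071], [0.5575, 0.2636, 0.071], [0.552, 0.2776, 0.071], [0.5617, 0.2897, 0.071]]
```

View pics/w2.png

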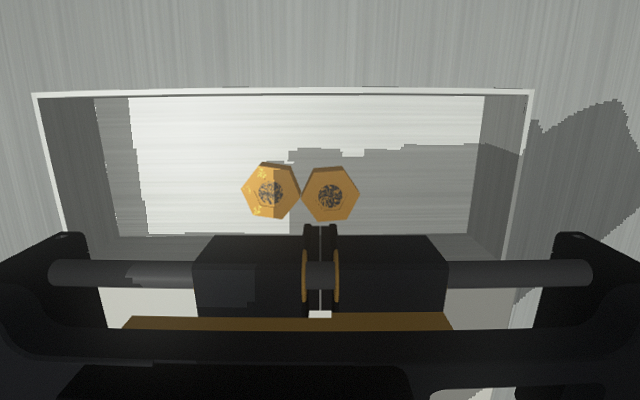

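Nuts a (271,191) and b (330,194) both lie in the plain pan. I'll push nut c on a slight slant towards +x so it lands beside them.

Request:
arm_command(
  translation=[
    [0,0,-4],
    [0,0,-4],
    [0.1,4.5,0],
    [0.1,4.5,0],
    [0.1,4.5,0],
    [0.1,4.5,0],
    [0.1,4.5,0],
    [0.1,4.5,0],
    [0.1,4.5,0],
    [0.1,4.5,0],
  ],
  twist=[0,0,0,0,0,0,0,0,0,0],
)

```text
time_s: 14.08
tool_pos: [0.6061, -0.1284, 0.1435]
tool_rot: [-179.9, -1.3, 1.1]
force: [0.4, 0.6, -0.1]
grip_width: 0.0003
```

Request:
arm_command(
  translation=[
    [0,0,0],
    [0,0,0],
  ],
  twist=[7.5,0],
)

```text
time_s: 14.32
tool_pos: [0.605, -0.136, 0.143]
tool_rot: [-179.9, -1.2, -7.1]
force: [-0.4, 0.8, -0.1]
grip_width: 0.0001
```

```bash
python3 nut.py
```

```text
[ 0.60485165 -0.1368201   0.14286902]
[311. 136.] [[ 0.60576511 -0.0831669   0.067     ]]
[[0.6165, -0.0663, 0.071], [0.6256, -0.0852, 0.071], [0.6145, -0.1015, 0.071], [0.5946, -0.0997, 0.071], [0.5868, -0.0795, 0.071], [0.5981, -0.0647, 0.071]]
```

Request:
arm_command(
  translation=[
    [-0.5,0,2.5],
    [-0.1,0,2.5],
    [0,0,1.5],
    [0,0,0],
    [0,0,0],
  ],
  twist=[0,0,0,0,0],
)

```text
time_s: 15.0
tool_pos: [0.6016, -0.1337, 0.0779]
tool_rot: [-180.0, -1.4, -6.4]
force: [-0.2, 0.1, 0.8]
grip_width: 0.0003
```

Request:
arm_command(
  translation=[
    [-0.2,0,0.9],
    [-0.1,0,0.7],
    [0,0,0],
    [0,0,0],
  ],
  twist=[0,0,0,0],
)

```text
time_s: 15.5
tool_pos: [0.5999, -0.1336, 0.0624]
tool_rot: [180.0, -1.5, -6.4]
force: [-0.2, 0.1, -0.1]
grip_width: 0.0006
```

Request:
arm_command(
  translation=[
    [0,-1,0],
    [0,-1,0],
    [0,-1,0],
    [0,-1,0],
    [0,-1,0],
    [0,-1,0],
    [0,-1,0],
    [0,-1,0],
    [0,-1,0],
    [0,0,0],
  ],
  twist=[0,0,0,0,0,0,0,0,0,0],
)

```text
time_s: 16.75
tool_pos: [0.611, -0.0363, 0.063]
tool_rot: [-180.0, -1.6, -6.2]
force: [-0.3, -0.1, 0.4]
grip_width: 0.0002
```

```bash
python3 nut.py
```

```text
[ 0.61093498 -0.03707655  0.06296354]
[321. 193.] [[ 0.61463804 -0.00613547  0.067     ]]
[[0.6256, 0.0125, 0.071], [0.6347, -0.0088, 0.071], [0.6227, -0.0251, 0.071], [0.6033, -0.0233, 0.071], [0.5954, -0.002, 0.071], [0.6075, 0.0146, 0.071]]
```

Nut c is centred on the fingertips and clear of the jar, so I'll continue.

Request:
arm_command(
  translation=[
    [0,-1,0.1],
    [0,-1,0],
    [0,-1,0],
    [0,-1,0],
    [0,-1,0],
    [0,-1,0],
    [0,-1,0],
    [0,-1,0],
    [0,-1,0],
    [0,-1,0],
  ],
  twist=[0,0,0,0,0,0,0,0,0,0],
)

```text
time_s: 18.05
tool_pos: [0.623, 0.067, 0.0619]
tool_rot: [179.9, -1.6, -6.4]
force: [-0.8, -0.8, 0.0]
grip_width: 0.0006
```

Request:
arm_command(
  translation=[
    [0,-1,0.1],
    [0,-1,0],
    [0,-1,0],
    [0,-1,0],
    [0,-1,0],
    [0,-1,0],
    [0,-1,0],
    [0,0,0],
  ],
  twist=[0,0,0,0,0,0,0,0],
)

```text
time_s: 19.05
tool_pos: [0.6312, 0.1432, 0.0607]
tool_rot: [180.0, -1.6, -6.4]
force: [0.0, -0.3, 0.7]
grip_width: 0.0006
```

```bash
python3 nut.py
```

```text
[0.63122759 0.14240244 0.06061378]
[321. 194.] [[0.63477662 0.17331528 0.067     ]]
[[0.6457, 0.1918, 0.071], [0.6546, 0.1697, 0.071], [0.6427, 0.1542, 0.071], [0.6226, 0.1567, 0.071], [0.615, 0.1744, 0.071], [0.6279, 0.1939, 0.071]]
[216.  49.] [[0.59392965 0.24967239 0.067     ]]
[[0.6251, 0.2478, 0.071], [0.6195, 0.235, 0.071], [0.6057, 0.2335, 0.071], [0.5695, 0.2379, 0.071], [0.5642, 0.2514, 0.071], [0.5732, 0.2638, 0.071], [0.615, 0.2619, 0.071]]
```

Request:
arm_command(
  translation=[
    [0,-1,0],
    [0,-1,0],
    [0,-1,0],
    [0,-1,0],
    [0,-1,0],
    [0,-1,0],
    [0,-1,0],
    [0,-1,0],
    [0,-1,0],
    [0,0,0],
  ],
  twist=[0,0,0,0,0,0,0,0,0,0],
)

```text
time_s: 20.35
tool_pos: [0.6416, 0.239, 0.0602]
tool_rot: [180.0, -1.5, -6.4]
force: [0.4, -0.0, 0.1]
grip_width: 0.0002
```

Request:
arm_command(
  translation=[
    [0,0,-3],
    [0,0,-4],
    [0,2,-4],
    [0,2,-4],
    [0,2,0],
    [0,2,0],
    [0,0,0],
    [0,0,0],
  ],
  twist=[0,0,0,0,0,0,0,0],
)

```text
time_s: 21.35
tool_pos: [0.6285, 0.1554, 0.2146]
tool_rot: [179.8, -1.5, -6.5]
force: [0.6, 0.3, -0.2]
grip_width: 0.0006
```

```bash
python3 - <<'E'
from h import *
s=telemetry.get_obs();print(s['tool_pos'],s['force'])
c=cam('wrist')['img'];t=cam('side')['img']
cv2.imwrite('pics/e.png',np.vstack([c[:260],cv2.resize(t[100:330,190:420],(640,340))[:,:]]))
E
```

```text
[0.62849886 0.15541899 0.21458942] [ 0.64258195  0.30770536 -0.19045736]
```

View pics/e.png

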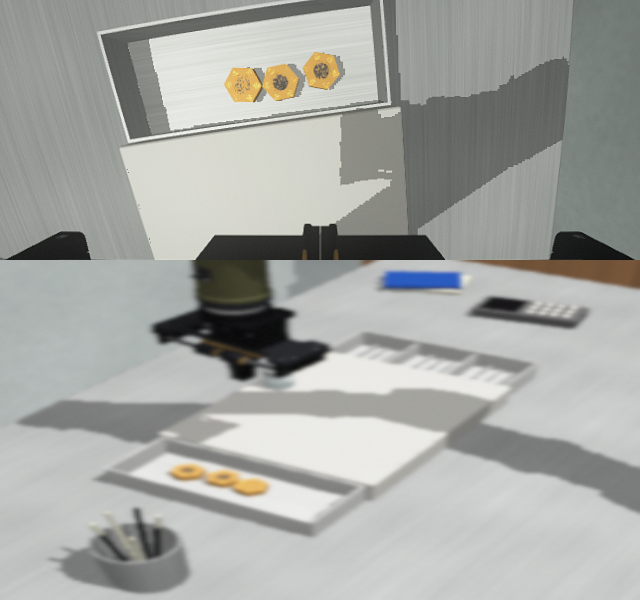

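The wrist view shows all three nuts flat in the plain pan at (243,85), (281,82) and (322,70). The side view agrees and shows the cup and terminal in place. The gripper half hides the jar, so I'll check it against the first top image and then hand in.

```bash
python3 - <<'E'
from h import *
a=cv2.imread('pics/top0.png');b=cam('top')['img'];s=cam('side')['img'];sa=cv2.imread('pics/side0.png')
f=lambda i,y0,y1,x0,x1:cv2.Canny(i[y0:y1,x0:x1],20,50)
def match(a,b,x,y,w):
    r=cv2.matchTemplate(b[y-w-6:y+w+6,x-w-6:x+w+6],a[y-w:y+w,x-w:x+w],cv2.TM_CCOEFF_NORMED);_,v,_,l=cv2.minMaxLoc(r);return round(v,2),(l[0]-6,l[1]-6)
print('top jar',match(a,b,325,152,13),'cup',match(a,b,147,210,18),'term',match(a,b,502,200,25))
print('side jar',match(sa,s,289,179,9),'cup',match(sa,s,240,300,25),'term',match(sa,s,381,134,18))
E
```

```text
top jar (0.82, (0, 0)) cup (1.0, (0, 0)) term (0.91, (0, 0))
side jar (0.32, (5, -6)) cup (1.0, (0, 0)) term (0.88, (0, 0))
```

The top view shows zero shift for the jar, the cup and the terminal. The side match on the jar is poor (0.32) because the gripper hides it there.

```bash
python3 -c "
from cell import env
print(env.sign_off())"
```

```text
the job is handed in; nothing more can be done
None
```

I swept the three nuts one at a time (a, b, then c) with the closed fingertips along the board and off its +y end, then raised the arm clear and handed the job in at about 21 s. The force readings after each move stayed around 1 N.

- **Nuts:** the last wrist and side pictures show all three lying flat in the plain pan, none left on the board, and none seen in the cutlery pan.
- **Jar, cup and terminal:** the last top view matched the first one with zero pixel shift for all three. In the side view the cup and terminal also showed no shift. The side check on the jar failed because the gripper was in front of it, so its place rests on the top view (match score 0.82).

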